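Nest the nut cups and wedge them tight

TASK

Stow the wheel-nut cups: leave the upturned cup in the plywood carrier where it is and lower the two matching tapered round cups over it, one upon the other, each nested fully home; lower them, do not drop them. Leave the pieces that will not nest (the square tub and the straight-sided can) and everything else as they stand. Then push the carrier's wooden wedge inwards until it stops dead and clamps the stack firmly, without ramming it, and let go.

Things in the scene. Friction and masses are not known exactly. Their poses are not given: they have to be found in the camera images.
- rack: fixed plywood carrier, floor 6 mm thick, walls up to 36 mm high. Origin at z = 0 below the stack's place; x = way the wedge is pushed in (away from the robot, give or take its yaw). End wall face at x +40 mm; steel fence on the -y side, its face 36 to 46 mm from the origin, screwed down differently each time: so the depth at which the wedge jams varies by some 45 mm. Wedge on the +y side.
- cup_base: the cup already in the carrier, upturned and loose on the 6 mm floor near the carrier's origin, a few mm from the walls. Same shape and origin as cup_a. A nested cup's origin sits 28 mm above that of the cup beneath (lower foot meets the inside of the upper cup); the wide mouths centre themselves.
- cup_a: upturned tapered round aluminium nut cup, as cup_b: mouth down (68 mm across), 71 mm tall; hollow cone to 43 mm up, wall 3 mm, narrowing to 52 mm across; on top a solid round stub foot 38 mm across, from 47 to 71 mm above the rim, to grip. 50 g. Origin: centre of the mouth at rim level; z up. Stands on the grey tile (8 mm thick, top at z = 8 mm).
- cup_b: upturned tapered round aluminium nut cup, as cup_a: mouth down (68 mm across), 71 mm tall; hollow cone to 43 mm up, wall 3 mm, narrowing to 52 mm across; on top a solid round stub foot 38 mm across, from 47 to 71 mm above the rim, to grip. 50 g. Origin: centre of the mouth at rim level; z up. Stands on the grey tile, as cup_a.
- tub: upturned square aluminium tub, straight sides 62 x 62 mm, square stub foot 36 mm wide, 71 mm tall, on the tile. Will not nest; leave it alone. Origin: centre of its underside.
- can: upturned straight-sided round aluminium can, 60 mm across, 71 mm tall, no foot, on the tile. Will not nest; leave it alone. Origin: centre of its underside.
- wedge: wooden wedge sliding only along the carrier's x, 2 N of friction, stays where left. 150 mm long, 24 high, 5 thick at the tip, 38 at the butt, which has an upright head block 14 long, 38 wide, 42 high to push on. Origin: foot of the butt's end face, mid-width, 6.5 mm above the crate top; x points to the tip, the way to push. Starts with its tip short of the cup.
- wedge_face (a point): centre of the end face of the wedge's head block (the face to push), 21 mm above wedge. Pushed in, the wedge shoves the stack against end wall and fence, then jams: firmly home, a steady push of about 12 N no longer moves it, and it stays tight by itself when left. Over 40 N is ramming.
- spray_bottle: empty clear spray bottle, 200 mm tall, 68 mm across, bystander. Origin: centre of its underside.
- scrub_pad: green hard-silicone scrub pad, 100 x 70 x 16 mm, bystander. Origin: centre of its underside.
- spanner: chrome L-shaped wheel spanner, shaft 300 mm with a 130 mm bent end, 26 mm thick, lying flat, bystander. Origin: under the middle of its shaft.
Not all that is in view belongs to the job. What is shaped like the cup_a but blue or orange is not meant. Leave any purple look-alike of the cup_b alone.

How it is judged:
On the way, in this order (a step that is already met when the one before it is completed fails the run):
1. both matching cups are nested fully home over the cup in the carrier and let go (((z of cup_a in the frame of cup_base between 0.025 and 0.032 m and horizontal distance between cup_a and cup_base below 0.005 m and angle between each of cup_a, cup_b's own z axis and vertical below 0.1 rad and z of cup_b in the frame of cup_a between 0.025 and 0.032 m and horizontal distance between cup_b and cup_a below 0.005 m) or (z of cup_b in the frame of cup_base between 0.025 and 0.032 m and horizontal distance between cup_b and cup_base below 0.005 m and angle between each of cup_b, cup_a's own z axis and vertical below 0.1 rad and z of cup_a in the frame of cup_b between 0.025 and 0.032 m and horizontal distance between cup_a and cup_b below 0.005 m)) and contact force between the fingers and cup_a below 0.1 N and contact force between the fingers and cup_b below 0.1 N), for 0.2 s.
2. then the wedge is pushed in until it clamps the stack (over 3 N on the lowest cup) (contact force between wedge and cup_base above 3 N), for 0.2 s.
At the end, for the whole second after the job is handed in: cup_a and cup_b nested over cup_base, either order: each 25-32 mm above the cup beneath, within 5 mm sideways; all upright within 0.1 rad, released, at rest; cup_base within 15 mm (x), 20 mm (y) of the carrier's origin; wedge presses it with over 3 N by itself; all else within 30 mm of its start (all of step 1 and y of cup_base in the frame of rack between -0.02 and 0.02 m and x of cup_base in the frame of rack between -0.015 and 0.015 m and angle between cup_base's own z axis and vertical below 0.1 rad and contact force between wedge and cup_base above 3 N and linear speed of each of cup_a, cup_b below 0.02 m/s and distance of each of tub, can, spray_bottle, scrub_pad, spanner from where it was at the start of the episode below 0.03 m); the robot touches nothing.
It fails at once if the tub or the can is disturbed (moved over 30 mm) (distance of any of tub, can from where it was at the start of the episode above 0.03 m).
It fails at once if the spray bottle, scrub pad or spanner is disturbed (moved over 30 mm) (distance of any of spray_bottle, scrub_pad, spanner from where it was at the start of the episode above 0.03 m).
It fails at once if a cup is dropped onto the stack (falling freely at over 0.5 m/s within 30 mm of the stack's axis) ((horizontal distance between cup_a and cup_base below 0.03 m and linear speed of cup_a above 0.5 m/s and contact force between the fingers and cup_a below 0.1 N) or (horizontal distance between cup_b and cup_base below 0.03 m and linear speed of cup_b above 0.5 m/s and contact force between the fingers and cup_b below 0.1 N)).
It fails at once if the wedge is rammed (fingers push it with over 40 N) (contact force between the fingers and wedge above 40 N).
It also fails if it takes over 58 s, if anything falls off the work surface, if the arm or the gripper's body presses on something with over 40 N, if the wrist force passes 120 N, or if a joint passes its speed limit or range.

ROBOT

A 6-joint arm with a two-finger parallel gripper is mounted at the origin on the work surface. World frame = base frame: x ahead of the robot, y to its left, z up, the work surface at z = 0. Lengths are in m, angles in rad, forces in N, time in s.
With the tool pointing down it reaches from about 0.3 to 0.95 m from the base axis. Payload 3.1 kg.
Tool frame: the origin (TCP) lies midway between the tips of the shut fingers; the grasp point (between the pads) lies manip.grip_depth behind it (manip.grip_depth is the distance from the TCP to the grasp point, in m); z points along the fingers, y is the line along which they close (so a half turn about z gives the same grasp; the last joint's range is limited). The gripper opens to 85 mm and grips with 20 to 120 N. Pads are 22 mm wide; open, the fingers measure 114 mm over their backs; the gripper's body (76 mm by 85 mm) begins 54 mm behind the grasp point. The pads swing forward as they close: fully open they stand 13 mm farther back than shut.
Start: joints at [1.068, 0.308, 1.634, -0, 1.2, -0.07], TCP at [0.262, 0.567, 0.231] pointing down, gripper open.
Joint ranges: [-3.06, 3.06], [-0.79, 1.96], [0.05, 2.63], [-1.19, 4.34], [0.05, 2.64], [-2.94, 2.94]. Speed limits (rad/s): [2.79, 2.79, 3.14, 3.14, 3.14, 3.14].

INTERFACE

Orientations are given as a unit quaternion [x, y, z, w].
In Python, from station import manip gives the robot as it stands.
- The arm moves only by the tool send_rows, never from a script. Its argument "plan" is a list that holds one entry, the list of rows, each a list of 5 numbers: the shift along the tool's x, y, z each as a share of 20 cm, from -1 to 1, then the turn about the tool's z as a share of pi/2 rad, from -1 to 1, then the opening, from -1 (shut) to 1 (fully open). In form: [[[tx, ty, tz, yaw, claw], ...]]. A call has 1 to 5 rows; each row is the pose to reach, as a shift and turn from the pose commanded when the call began, along the tool's axes at that moment; what a row does not reach only later rows make up. A row lasts 1/8 s, in which the tool goes at most 62.5 mm and 10.7 degrees, less where a joint would pass 70% of its speed; a pose out of reach is approached as far as the arm can. A call with a number of a shift or a turn outside -1 to 1 is refused whole. A call with a gripper value outside its range is refused whole. The fingers move at their own pace and stop on an object; the grip force is fixed at half the most. Time passes only in rows, so rows that repeat a pose let the fingers close. It gives the time, the measured TCP pose, the force, the opening and the grip force at its end, in the units of the state.
- manip.get_state(): the state, without advancing time (a new reading comes with each control period).
- manip.grab_frame(name): name is "scene" or "top"; returns a dict with "img" (384x512x3 uint8, red, green, blue), "fovy" (degrees; the focal length in pixels is half the picture's height over the tangent of half this angle, whatever the lens; pixels are square), "cx", "cy" (the principal point, pixels), "eye" and "orientation" of the camera in the world. Camera axes: x right, y down, z forward; pixel columns grow to the right and rows downward; lengths in m; the calibration is good to about 2 mm. A picture is of the moment at which its call begins. There is no depth.
- manip.finish_job(): hands the job in; it is judged then, once.
Trained networks look in a picture, given as the dict that the camera call returned (one of the last four; its "shot" number tells which), for a name from the list of things; names that differ only in an ending like _2 or _b are one class to them, and where a whole thing is asked for, a point or a joint stands for the part that bears it (a point fixed in the world has none). Each returns a list of dicts, best first, with "score" (0 to 1); they miss things now and then, are a little off and sometimes report something else, mostly with a low value. They report only what shows in the picture. A call takes as long as a camera call. They do not tell look-alikes from the thing itself.
- manip.trace(picture, label): "mask" (384x512 bool, what is visible of it) and "position" ([column, row] in pixels, amid what is visible of it).
The state is a dict: "clock": time; "joint_pos": joint angles; "joint_vel": joint speeds; "joint_torque": joint torques, N m; "tcp_pos": TCP position; "orientation": TCP orientation; "force": force on the tool from outside, world axes, zero at the start; "moment": the same for the moment, N m; "grip_width": finger opening in m; "finger_force": force on a finger pad.
Only numpy, scipy, OpenCV 4.12 (cv2) and the standard library are available. Lean on these libraries where they do the work, as an engineer would, in place of code of your own. Each camera call takes 0.05 s, during which the arm holds its last target. There are 200 camera calls.

## Working session

There is one attempt and no reset: what is moved stays moved. The work goes in short steps, Python scripts to look and compute and a tool call to move; the robot and the scene stay as the last step left them, time stands still between calls to the robot, and variables do not carry over. Pictures are saved under pics/ and viewed, at most 10 in all, crops included, and the job is handed in when it is done.

Besides the shell and the picture viewer there is one more tool, called after "Call:" as a command line: name --argument value ..., lists and objects as JSON in quotes. send_rows: Moves the arm, as the interface text tells. Shift numbers are shares of 20 cm and turn numbers shares of pi/2 rad, none past 1 either way. Its arguments: {"type":"object","properties":{"plan":{"type":"array"}},"required":["plan"]}

```bash
mkdir -p pics; cat > h.py <<'E'
import numpy as np, cv2
from scipy.spatial.transform import Rotation as R
from station import manip
def K(f):
    F=f["img"].shape[0]/2/np.tan(np.radians(f["fovy"])/2); return F,f["cx"],f["cy"]
def ray(f,p):
    F,cx,cy=K(f); d=np.array([(p[0]-cx)/F,(p[1]-cy)/F,1.]); return R.from_quat(f["orientation"]).apply(d)
def atz(f,p,z):
    d=ray(f,p); e=np.array(f["eye"]); return e+d*(z-e[2])/d[2]
def proj(f,P):
    F,cx,cy=K(f); c=R.from_quat(f["orientation"]).inv().apply(np.atleast_2d(P)-np.array(f["eye"]))
    return np.c_[cx+F*c[:,0]/c[:,2],cy+F*c[:,1]/c[:,2]]
def save(n,img): cv2.imwrite("pics/"+n,cv2.cvtColor(img,cv2.COLOR_RGB2BGR))
E
python3 - <<'E'
from h import *
s=manip.get_state(); print(s["tcp_pos"],s["orientation"],manip.grip_depth,s["clock"],s["force"])
for n in("scene","top"):
    f=manip.grab_frame(n); save(n+".png",f["img"]); print(n,f["eye"],f["orientation"],f["fovy"],f["cx"],f["cy"])
    for l in("cup_a","rack","wedge","tub","can","spray_bottle","scrub_pad","spanner"):
        for r in manip.trace(f,l): print(l,round(r["score"],2),np.round(r["position"]),r["mask"].sum())
E
```

```text
[0.26175376 0.56663221 0.23003788] [ 2.14736516e-01  9.76671333e-01 -1.10802180e-03 -3.29882381e-04] 0.0187 0.0 [0.58877596 0.32781769 0.01551492]
scene [1.29793622 0.11060544 1.14608033] [ 0.63445966  0.71295941 -0.22177493 -0.1999142 ] 47.10264057301521 259.2965139670957 189.25447985597657
cup_a 0.84 [160. 206.] 442
cup_a 0.83 [103. 242.] 544
cup_a 0.81 [277. 153.] 393
cup_a 0.65 [237. 163.] 355
cup_a 0.62 [121. 202.] 468
rack 0.89 [292. 213.] 1780
wedge 0.68 [307. 191.] 345
wedge 0.28 [386. 170.] 542
tub 0.89 [217. 206.] 550
can 0.68 [182. 155.] 471
spray_bottle 0.57 [394. 234.] 1374
scrub_pad 0.78 [386. 170.] 548
spanner 0.77 [170. 252.] 1019
top [0.38077455 0.02863059 1.54599846] [-0.70035165  0.71139716 -0.03530692  0.04663766] 45.86097700028781 254.91173376282302 192.69873465356778
cup_a 0.88 [286. 226.] 321
cup_a 0.83 [251. 247.] 340
cup_a 0.78 [384. 128.] 319
cup_a 0.7 [347. 170.] 271
cup_a 0.69 [384. 176.] 318
rack 0.74 [233. 184.] 1714
wedge 0.77 [222. 204.] 299
can 0.52 [341. 226.] 282
spray_bottle 0.58 [145. 157.] 573
scrub_pad 0.91 [140. 246.] 611
spanner 0.69 [298. 179.] 364
```

View pics/scene.png

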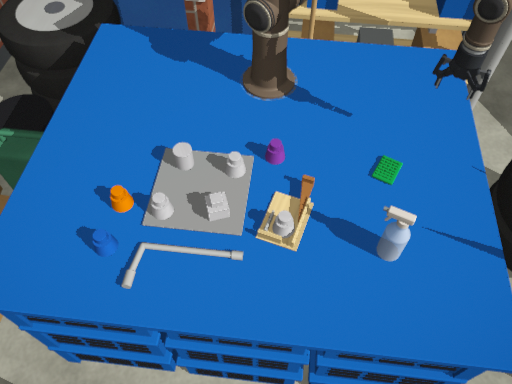

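View pics/top.png

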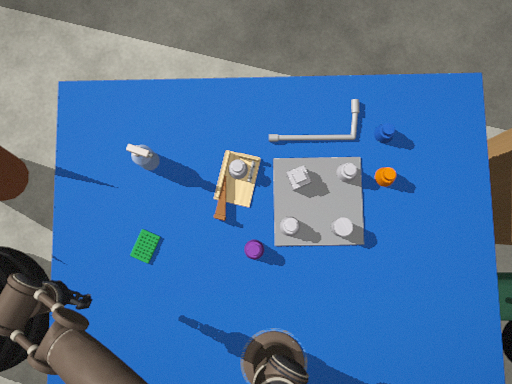

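The scene shows silver round footed cups at scene (160,206) and (237,163), or top (347,172) and (289,226). The base cup is in the carrier at scene (284,223), top (237,169). 

Could be mistaken for the cups:
- purple cup, scene (275,152)
- orange cup, (121,200)
- blue cup, (103,243)
- square tub, (217,206)
- can, (182,155)

I choose the two silver footed cups on the tile.

```bash
cat >> h.py <<'E'
def ring(c,r,z,n=40):
    a=np.linspace(0,2*np.pi,n); return np.c_[c[0]+r*np.cos(a),c[1]+r*np.sin(a),np.full(n,z)]
def sil(f,c,z0,parts=((34,0,26,43),(19,43,19,71)),s=8):
    m=np.zeros((384*s//4,512*s//4),np.uint8)
    m=np.zeros((384*4,512*4),np.uint8)
    for r1,h1,r2,h2 in parts:
        p=proj(f,np.r_[ring(c,r1/1e3,z0+h1/1e3),ring(c,r2/1e3,z0+h2/1e3)])
        cv2.fillConvexPoly(m,cv2.convexHull(((p+.5)*4).astype(np.int32)),1)
    return m
def iou_fit(fr,masks,z0,c0):
    from scipy.optimize import minimize
    M=[cv2.resize(m.astype(np.uint8),None,fx=4,fy=4,interpolation=cv2.INTER_NEAREST) for m in masks]
    def cost(c):
        t=0
        for f,m in zip(fr,M):
            a=sil(f,c/100,z0); t-=(a&m).sum()/(a|m).sum()
        return t
    r=minimize(cost,np.array(c0)*100,method="Nelder-Mead",options=dict(initial_simplex=np.array(c0)*100+np.array([[0,0],[1,0],[0,1]]),xatol=.01))
    return r.x/100,-r.fun/len(M)
def near(rs,p): return min(rs,key=lambda r:np.hypot(*(np.array(r["position"])-p)))
E
python3 - <<'E'
from h import *
fs=manip.grab_frame("scene"); ft=manip.grab_frame("top")
rs=manip.trace(fs,"cup_a"); rt=manip.trace(ft,"cup_a")
out={"s":fs["img"].copy(),"t":ft["img"].copy()}
big=[cv2.resize(f["img"],None,fx=4,fy=4,interpolation=cv2.INTER_CUBIC) for f in(fs,ft)]
for n,ps,pt,z in(("A far",(160,206),(347,172),.008),("B near",(237,163),(289,226),.008),("base",(284,223),(237,169),.006)):
    a,b=near(rs,ps),near(rt,pt); print(n,a["position"],b["position"])
    c0=atz(ft,pt,z+.05)[:2]
    if n!="base":
        for q,fr,m in(("both",[fs,ft],[a["mask"],b["mask"]]),("s",[fs],[a["mask"]]),("t",[ft],[b["mask"]])): 
            c,v=iou_fit(fr,m,z,c0); print(q,c,v)
            if q=="both": cb=c
    else: cb=c0; print(c0, atz(fs,(284,217),.077), atz(ft,(237,167),.077))
    for i,f in enumerate((fs,ft)):
        for r,h in((34,0),(19,71)):
            cv2.polylines(big[i],[((proj(f,ring(cb,r/1e3,z+h/1e3))+.5)*4).astype(np.int32)],True,(255,0,0) if h else (0,200,0),1)
for l in("wedge","rack"):
    for f,n in((fs,"s"),(ft,"t")):
        for r in manip.trace(f,l)[:1]:
            bx=cv2.minAreaRect(np.argwhere(r["mask"])[:,::-1].astype(np.float32)); print(l,n,r["position"],bx)
save("c_s.png",big[0][4*140:4*260,4*140:4*330]); save("c_t.png",big[1][4*135:4*250,4*195:4*365])
E
```

```text
A far [160.2, 205.0] [347.1, 170.0]
both [ 0.62580238 -0.2598329 ] 0.9181857520737986
s [ 0.62409802 -0.26091889] 0.9080416032470827
t [ 0.62654031 -0.25951795] 0.9401645474943904
B near [235.8, 164.1] [286.5, 227.5]
both [ 0.44579837 -0.0624704 ] 0.9141610123678537
s [ 0.4437653  -0.06251816] 0.9377605289636337
t [ 0.44666079 -0.06195652] 0.8992681047765794
base [274.3, 153.0] [286.5, 227.5]
[0.63490705 0.10971841] [0.64764769 0.10964912 0.077     ] [0.63797555 0.10850837 0.077     ]
wedge s [305.2, 186.6] ((306.71539306640625, 193.77691650390625), (11.535228729248047, 35.84603500366211), 7.125016689300537)
wedge t [221.2, 202.4] ((219.0, 198.0), (44.0, 12.0), 90.0)
rack s [290.9, 214.1] ((289.1301574707031, 209.48631286621094), (42.01777267456055, 75.49153900146484), 20.556045532226562)
rack t [231.2, 187.3] ((234.3235626220703, 186.7058868408203), (35.89527130126953, 70.0927963256836), 14.03624439239502)
```

View pics/c_s.png

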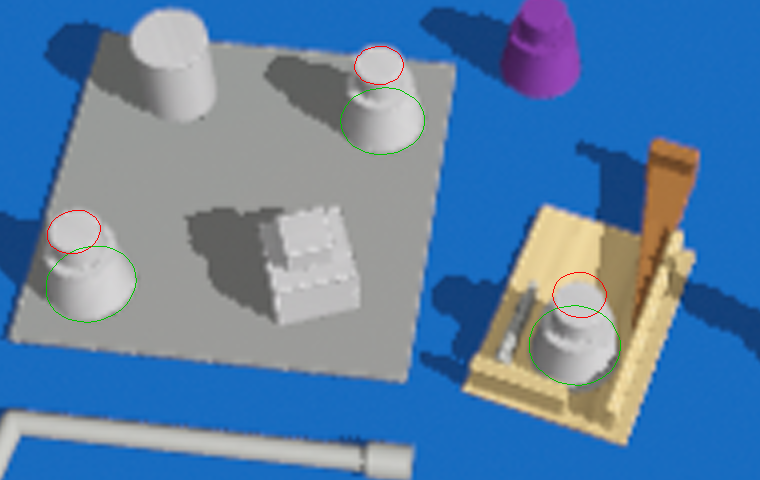

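View pics/c_t.png

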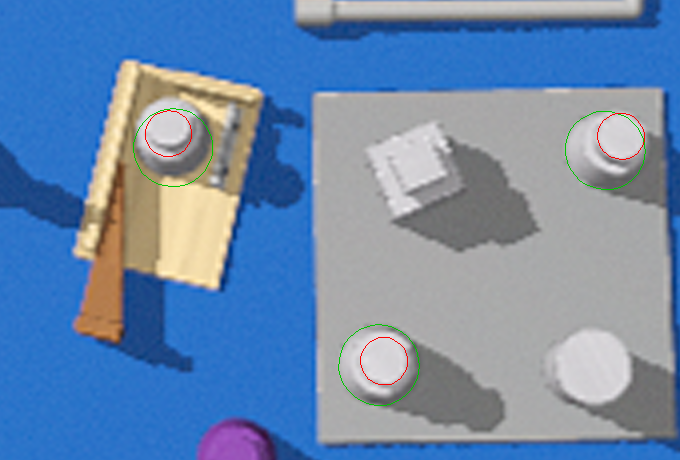

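The overlays match: both tile cups are the footed silver ones (B near at 0.446,-0.062; A far at 0.626,-0.260). The base stub in the carrier is at about (0.638,0.109). I'll move toward B.

Call:
send_rows --plan '[[[-0.72,-0.82,0,0,0.4],[-0.72,-0.82,0,0,0.4],[-0.72,-0.82,0,0,0.4],[-0.72,-0.82,0,0,0.4],[-0.72,-0.82,0,0,0.4]]]'

```text
clock: 1.92
tcp_pos: [0.3245, 0.3564, 0.2314]
orientation: [0.216, 0.976, 0.0, 0.0]
force: [0.2, 0.5, -1.3]
grip_width: 0.0598
finger_force: 0.0
```

Call:
send_rows --plan '[[[-0.72,-0.82,0,0,0.4],[-0.72,-0.82,0,0,0.4],[-0.72,-0.82,0,0,0.4],[-0.72,-0.82,0,0,0.4],[-0.72,-0.82,0,0,0.4]]]'

```text
clock: 2.55
tcp_pos: [0.387, 0.1483, 0.2317]
orientation: [0.216, 0.976, 0.0, 0.0]
force: [-0.1, 0.4, 0.0]
grip_width: 0.0597
finger_force: 0.0
```

Call:
send_rows --plan '[[[-0.72,-0.82,0,0,0.4],[-0.72,-0.82,0,0,0.4],[-0.72,-0.82,0,0,0.4],[-0.72,-0.82,0,0,0.4],[-0.72,-0.82,0,0,0.4]]]'

```text
clock: 3.18
tcp_pos: [0.4494, -0.0606, 0.2314]
orientation: [0.216, 0.976, 0.0, 0.0]
force: [1.4, 0.5, 0.2]
grip_width: 0.0598
finger_force: 0.0
```

```bash
cat >> h.py <<'E'
def go(*P):
    s=manip.get_state(); q=R.from_quat(s["orientation"])
    print("t",s["clock"],"tcp",np.round(s["tcp_pos"],4),"F",np.round(s["force"],1),"w",round(s["grip_width"],4),"ff",s["finger_force"],"yt",np.round(q.apply([0,1,0]),3))
    for p in P: print(" to",p,"shares",np.round(q.inv().apply(np.array(p)-s["tcp_pos"])/.2,3))
E
python3 -c "
from h import *
go((.446,-.062,.1),(.446,-.062,.056))"
```

```text
t 3.175 tcp [ 0.4494 -0.0606  0.2314] F [1.4 0.5 0.2] w 0.0598 ff 0.0 yt [0.421 0.907 0.001]
 to (0.446, -0.062, 0.1) shares [ 0.013 -0.014  0.657]
 to (0.446, -0.062, 0.056) shares [ 0.013 -0.014  0.877]
```

Call:
send_rows --plan '[[[0.013,-0.014,0.25,0,0.4],[0.013,-0.014,0.5,0,0.4],[0.013,-0.014,0.7,0,0.4],[0.013,-0.014,0.82,0,0.4],[0.013,-0.014,0.87,0,0.4]]]'

```text
clock: 3.8
tcp_pos: [0.4433, -0.0595, 0.0557]
orientation: [0.214, 0.977, 0.0, -0.002]
force: [0.3, 0.0, -0.0]
grip_width: 0.0599
finger_force: 0.0
```

Call:
send_rows --plan '[[[0,0,0,0,0.4],[0,0,0,0,-0.6],[0,0,0,0,-0.6],[0,0,0,0,-0.6],[0,0,0,0,-0.6]]]'

```text
clock: 4.42
tcp_pos: [0.4459, -0.0619, 0.0587]
orientation: [0.215, 0.977, 0.0, 0.001]
force: [-0.7, 2.1, 5.7]
grip_width: 0.0362
finger_force: 59.9
```

Call:
send_rows --plan '[[[0,0,-0.1,0,-0.6],[0,0,-0.25,0,-0.6],[0,0,-0.5,0,-0.6],[0,0,-0.7,0,-0.6],[0,0,-0.7,0,-0.6]]]'

```text
clock: 5.05
tcp_pos: [0.4475, -0.0629, 0.2013]
orientation: [0.215, 0.977, -0.0, 0.005]
force: [-1.2, -0.7, -1.3]
grip_width: 0.036
finger_force: 60.2
```

```bash
python3 - <<'E'
from h import *
fs=manip.grab_frame("scene"); save("g.png",cv2.resize(fs["img"][90:260,180:350],None,fx=3,fy=3,interpolation=cv2.INTER_CUBIC))
go((.638,.109,.21))
E
```

```text
t 5.1 tcp [ 0.4456 -0.0624  0.1989] F [-1.1  0.1 -2.2] w 0.0359 ff 60.20055055618286 yt [0.42  0.908 0.001]
 to (0.638, 0.109, 0.21) shares [-0.514  1.182 -0.052]
```

View pics/g.png

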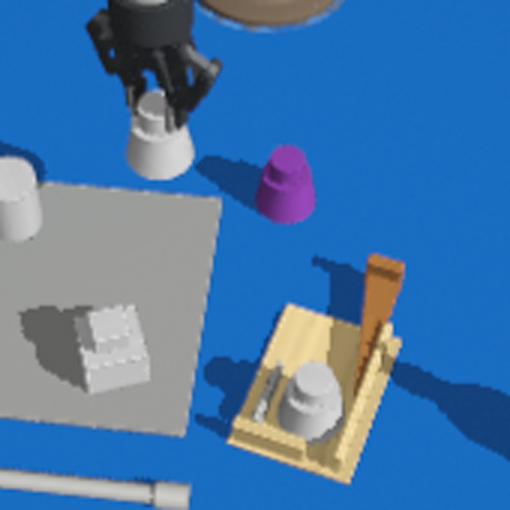

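The crop shows the cup held cleanly at crop (158,140), with purple and tub untouched. Next I'll refine the base position and the held offset by colour silhouettes.

```bash
cat >> h.py <<'E'
def silver(f,c,z0,sat=45,val=110):
    hsv=cv2.cvtColor(f["img"],cv2.COLOR_RGB2HSV); m=((hsv[...,1]<sat)&(hsv[...,2]>val)).astype(np.uint8)
    g=cv2.dilate(cv2.resize(sil(f,c,z0),(512,384),interpolation=cv2.INTER_AREA),np.ones((7,7)))
    n,l=cv2.connectedComponents(m*g,connectivity=4); 
    k=max(range(1,n),key=lambda i:(l==i).sum()); return l==k
E
python3 - <<'E'
from h import *
fs=manip.grab_frame("scene"); ft=manip.grab_frame("top")
t=manip.get_state()["tcp_pos"]
for n,c0,z in(("base",(.638,.109),.006),("held",t[:2],t[2]-.0507)):
    ms=[silver(f,c0,z) for f in(fs,ft)]
    print(n,[m.sum() for m in ms],[cv2.resize(sil(f,c0,z),(512,384),interpolation=cv2.INTER_AREA).sum() for f in (fs,ft)])
    for q,fr,m in(("both",[fs,ft],ms),("s",[fs],ms[:1]),("t",[ft],ms[1:])): print(q,*iou_fit(fr,m,z,c0))
print(t)
E
```

```text
base [np.int64(415), np.int64(235)] [np.uint64(488), np.uint64(306)]
both [0.64364125 0.11086539] 0.7806988555821393
s [0.64063244 0.11118148] 0.8360136760795238
t [0.6462303  0.11342217] 0.7583974099554837
held [np.int64(413), np.int64(128)] [np.uint64(518), np.uint64(389)]
both [ 0.43716935 -0.06152765] 0.43786066334289336
s [ 0.44212353 -0.06297625] 0.7933933933933934
t [ 0.42270795 -0.0509955 ] 0.2679658952496955
[ 0.4433009  -0.06182024  0.19620302]
```

Call:
send_rows --plan '[[[0,0.2,-0.07,0,-0.6],[-0.15,0.4,-0.07,0,-0.6],[-0.25,0.6,-0.07,0,-0.6],[-0.25,0.6,-0.07,0,-0.6],[-0.25,0.6,-0.07,0,-0.6]]]'

```text
clock: 5.82
tcp_pos: [0.5382, 0.0259, 0.209]
orientation: [0.215, 0.977, -0.001, -0.002]
force: [-0.1, 0.1, -1.7]
grip_width: 0.0362
finger_force: 60.3
```

Call:
send_rows --plan '[[[-0.1,0.25,0,0,-0.6],[-0.2,0.45,0,0,-0.6],[-0.28,0.59,0,0,-0.6],[-0.28,0.59,0,0,-0.6],[-0.28,0.59,0,0,-0.6]]]'

```text
clock: 6.45
tcp_pos: [0.6388, 0.1085, 0.2102]
orientation: [0.215, 0.977, -0.001, -0.001]
force: [0.5, -0.2, -0.9]
grip_width: 0.0364
finger_force: 60.4
```

```bash
python3 - <<'E'
from h import *
go((.640,.110,.130),(.640,.110,.085))
fs=manip.grab_frame("scene"); save("o.png",cv2.resize(fs["img"][120:260,230:350],None,fx=4,fy=4,interpolation=cv2.INTER_CUBIC))
E
```

```text
t 6.45 tcp [0.6388 0.1085 0.2102] F [ 0.5 -0.2 -0.9] w 0.0364 ff 60.410059690475464 yt [ 0.42   0.907 -0.002]
 to (0.64, 0.11, 0.13) shares [-0.003  0.01   0.401]
 to (0.64, 0.11, 0.085) shares [-0.004  0.01   0.626]
```

View pics/o.png

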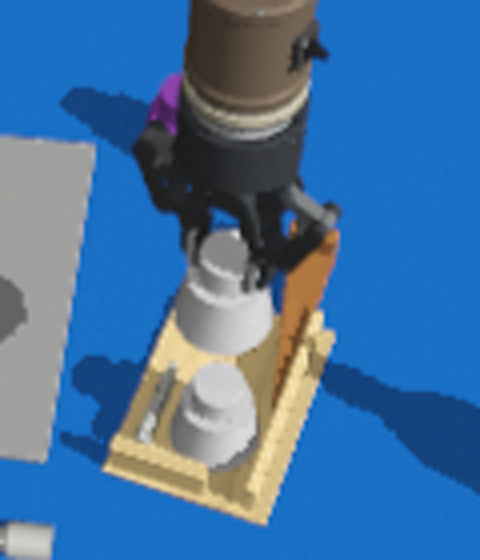

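The held cup's stub top is at crop (224,255) and the base stub top at crop (222,378). Checking both against projections.

```bash
python3 - <<'E'
from h import *
fs=manip.grab_frame("scene"); t=manip.get_state()["tcp_pos"]
c=lambda P:((proj(fs,P)[0]+.5)-(230,120))*4
print("held",c((t[0],t[1],t[2]+.0203)),"base",c((.640,.110,.077)), c((.645,.110,.077)),c((.640,.115,.077)))
E
```

```text
held [229.32142942 253.36170418] base [219.38882403 380.87726195] [218.80467881 386.86701145] [226.40992526 381.58274111]
```

Call:
send_rows --plan '[[[0.004,0.023,0.1,0,-0.6],[0.004,0.023,0.25,0,-0.6],[0.004,0.023,0.36,0,-0.6],[0.004,0.023,0.42,0,-0.6],[0.004,0.023,0.45,0,-0.6]]]'

```text
clock: 7.18
tcp_pos: [0.6409, 0.1141, 0.12]
orientation: [0.215, 0.977, -0.0, -0.001]
force: [0.5, -0.2, 0.3]
grip_width: 0.0359
finger_force: 60.4
```

Call:
send_rows --plan '[[[0,0,0.03,0,-0.6],[0,0,0.06,0,-0.6],[0,0,0.09,0,-0.6],[0,0,0.12,0,-0.6],[0,0,0.14,0,-0.6]]]'

```text
clock: 7.8
tcp_pos: [0.6417, 0.114, 0.093]
orientation: [0.215, 0.977, -0.0, 0.0]
force: [-0.7, -1.3, -0.0]
grip_width: 0.036
finger_force: 60.4
```

Call:
send_rows --plan '[[[0,0,0.01,0,-0.6],[0,0,0.02,0,-0.6],[0,0,0.03,0,-0.6],[0,0,0.03,0,-0.6],[0,0,0.03,0,-0.6]]]'

```text
clock: 8.43
tcp_pos: [0.6416, 0.1143, 0.0872]
orientation: [0.215, 0.977, 0.0, -0.0]
force: [-0.3, -0.3, -1.2]
grip_width: 0.0358
finger_force: 60.4
```

Call:
send_rows --plan '[[[0,0,0.007,0,-0.6],[0,0,0.014,0,-0.6],[0,0,0.014,0,-0.6],[0,0,0.014,0,-0.6]]]'

```text
clock: 8.93
tcp_pos: [0.642, 0.1142, 0.0849]
orientation: [0.215, 0.977, 0.0, 0.0]
force: [-0.6, -0.5, 2.2]
grip_width: 0.0357
finger_force: 60.7
```

Call:
send_rows --plan '[[[0,0,0.005,0,-0.6],[0,0,0.005,0,-0.6],[0,0,0.005,0,0.2],[0,0,0.005,0,0.2],[0,0,0.005,0,0.2]]]'

```text
clock: 9.55
tcp_pos: [0.6413, 0.1143, 0.0829]
orientation: [0.215, 0.977, -0.0, -0.0]
force: [0.3, 0.1, 0.1]
grip_width: 0.0511
finger_force: 0.0
```

Call:
send_rows --plan '[[[0,0,-0.1,0,0.2],[0,0,-0.3,0,0.2],[0,0,-0.6,0,0.2],[0,-0.2,-0.7,0,0.4],[0,-0.5,-0.7,0,0.4]]]'

```text
clock: 10.18
tcp_pos: [0.6026, 0.0236, 0.2289]
orientation: [0.213, 0.977, 0.001, 0.005]
force: [0.6, -1.2, -0.6]
grip_width: 0.0599
finger_force: 0.0
```

```bash
python3 - <<'E'
from h import *
go((.626,-.260,.2),(.626,-.260,.056))
fs=manip.grab_frame("scene");ft=manip.grab_frame("top")
a=cv2.resize(fs["img"][170:260,240:330],None,fx=4,fy=4,interpolation=cv2.INTER_CUBIC)
b=cv2.resize(ft["img"][130:220,190:280],None,fx=4,fy=4,interpolation=cv2.INTER_CUBIC)
save("n.png",np.hstack([a,b]))
for x,y in((.64,.112),):
  for z in(.105,.077): print((proj(fs,(x,y,z))[0]+.5-(240,170))*4,(proj(ft,(x,y,z))[0]+.5-(190,130))*4+(360,0))
E
```

```text
t 10.175 tcp [0.6026 0.0236 0.2289] F [ 0.6 -1.2 -0.6] w 0.0599 ff 0.0 yt [0.417 0.909 0.004]
 to (0.626, -0.26, 0.2) shares [-0.696 -1.241  0.146]
 to (0.626, -0.26, 0.056) shares [-0.689 -1.243  0.866]
[184.27322731 160.17831369] [543.69400273 141.62447185]
[182.19684323 181.15941128] [545.72514918 147.64072831]
```

View pics/n.png

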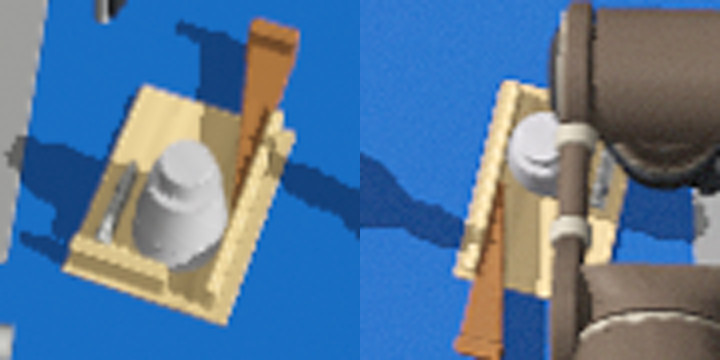

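The second cup sits nested: its stub top at crop (186,158) matches the expected z of 0.105. Now cup A.

Call:
send_rows --plan '[[[-0.35,-0.62,0.1,0,0.4],[-0.35,-0.62,0.1,0,0.4],[-0.35,-0.62,0.1,0,0.4],[-0.35,-0.62,0.1,0,0.4],[-0.35,-0.62,0.1,0,0.4]]]'

```text
clock: 10.9
tcp_pos: [0.6115, -0.1169, 0.2039]
orientation: [0.214, 0.977, 0.001, 0.0]
force: [0.6, -0.7, 0.7]
grip_width: 0.0599
finger_force: 0.0
```

Call:
send_rows --plan '[[[-0.35,-0.62,0.05,0,0.4],[-0.35,-0.62,0.05,0,0.4],[-0.35,-0.62,0.05,0,0.4],[-0.35,-0.62,0.05,0,0.4],[-0.35,-0.62,0.05,0,0.4]]]'

```text
clock: 11.52
tcp_pos: [0.623, -0.258, 0.1935]
orientation: [0.214, 0.977, 0.001, -0.0]
force: [0.3, -1.0, 0.4]
grip_width: 0.0597
finger_force: 0.0
```

```bash
python3 -c "
from h import *
go((.626,-.260,.1),(.626,-.260,.0565))"
```

```text
t 11.525 tcp [ 0.623  -0.258   0.1935] F [ 0.3 -1.   0.4] w 0.0597 ff 0.0 yt [0.418 0.909 0.001]
 to (0.626, -0.26, 0.1) shares [-0.018 -0.003  0.468]
 to (0.626, -0.26, 0.0565) shares [-0.018 -0.004  0.685]
```

Call:
send_rows --plan '[[[-0.018,-0.004,0.2,0,0.4],[-0.018,-0.004,0.4,0,0.4],[-0.018,-0.004,0.58,0,0.4],[-0.018,-0.004,0.65,0,0.4],[-0.018,-0.004,0.685,0,0.4]]]'

```text
clock: 12.15
tcp_pos: [0.6261, -0.2614, 0.0564]
orientation: [0.214, 0.977, 0.0, -0.0]
force: [1.1, -0.4, -0.0]
grip_width: 0.06
finger_force: 0.0
```

Call:
send_rows --plan '[[[0,0,0,0,0.4],[0,0,0,0,-0.6],[0,0,0,0,-0.6],[0,0,0,0,-0.6],[0,0,0,0,-0.6]]]'

```text
clock: 12.78
tcp_pos: [0.6272, -0.2634, 0.0586]
orientation: [0.215, 0.977, -0.0, 0.002]
force: [0.2, 0.5, 5.6]
grip_width: 0.036
finger_force: 60.1
```

Call:
send_rows --plan '[[[0,0,-0.1,0,-0.6],[0,0,-0.25,0,-0.6],[0,0,-0.5,0,-0.6],[0,0,-0.75,0,-0.6],[0,0,-0.85,0,-0.6]]]'

```text
clock: 13.4
tcp_pos: [0.6275, -0.2637, 0.2315]
orientation: [0.215, 0.977, -0.001, 0.003]
force: [0.6, -0.6, -0.4]
grip_width: 0.0363
finger_force: 59.9
```

```bash
python3 -c "
from h import *
go((.640,.113,.24))"
```

```text
t 13.4 tcp [ 0.6275 -0.2637  0.2315] F [ 0.6 -0.6 -0.4] w 0.0363 ff 59.89404559135437 yt [ 0.42   0.908 -0.   ]
 to (0.64, 0.113, 0.24) shares [ 0.733  1.736 -0.048]
```

Call:
send_rows --plan '[[[0.1,0.25,-0.03,0,-0.6],[0.22,0.52,-0.03,0,-0.6],[0.34,0.8,-0.03,0,-0.6],[0.37,0.87,-0.03,0,-0.6],[0.37,0.87,-0.03,0,-0.6]]]'

```text
clock: 14.02
tcp_pos: [0.631, -0.0729, 0.2316]
orientation: [0.214, 0.977, -0.0, -0.001]
force: [1.2, -0.3, -0.5]
grip_width: 0.0356
finger_force: 60.0
```

Call:
send_rows --plan '[[[0.1,0.25,-0.01,0,-0.6],[0.2,0.5,-0.01,0,-0.6],[0.29,0.7,-0.01,0,-0.6],[0.34,0.82,-0.01,0,-0.6],[0.36,0.866,-0.01,0,-0.6]]]'

```text
clock: 14.65
tcp_pos: [0.6392, 0.1131, 0.2339]
orientation: [0.215, 0.977, -0.001, -0.0]
force: [-0.1, -0.4, -0.9]
grip_width: 0.0361
finger_force: 60.1
```

Call:
send_rows --plan '[[[0,0,0,0,-0.6]]]'

```text
clock: 14.78
tcp_pos: [0.6391, 0.1124, 0.2341]
orientation: [0.215, 0.977, -0.001, -0.0]
force: [-0.5, -0.4, -0.3]
grip_width: 0.0354
finger_force: 60.1
```

```bash
python3 - <<'E'
from h import *
go((.641,.1135,.15),(.641,.1135,.113))
fs=manip.grab_frame("scene"); t=manip.get_state()["tcp_pos"]
save("o2.png",cv2.resize(fs["img"][110:250,230:350],None,fx=4,fy=4,interpolation=cv2.INTER_CUBIC))
c=lambda P:((proj(fs,P)[0]+.5)-(230,110))*4
print("held",c((t[0],t[1],t[2]+.0203)),"stack",c((.641,.112,.105)))
E
```

```text
t 14.775 tcp [0.6391 0.1124 0.2341] F [-0.5 -0.4 -0.3] w 0.0354 ff 60.14580488204956 yt [ 0.42   0.908 -0.001]
 to (0.641, 0.1135, 0.15) shares [-0.006  0.009  0.42 ]
 to (0.641, 0.1135, 0.113) shares [-0.006  0.01   0.605]
held [236.93656979 272.20106736] stack [224.15666633 401.38707571]
```

View pics/o2.png

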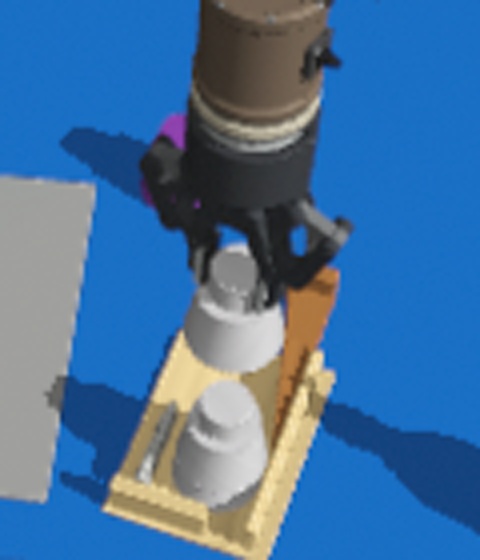

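The held stub top is at crop (232,270) and the stack stub top at (225,401). They line up within a few mm, so I shift +3 mm in y and lower.

Call:
send_rows --plan '[[[-0.003,0.016,0.1,0,-0.6],[-0.003,0.016,0.25,0,-0.6],[-0.003,0.016,0.36,0,-0.6],[-0.003,0.016,0.41,0,-0.6],[-0.003,0.016,0.44,0,-0.6]]]'

```text
clock: 15.45
tcp_pos: [0.6405, 0.1158, 0.1453]
orientation: [0.215, 0.977, -0.0, -0.001]
force: [0.4, 0.2, -0.5]
grip_width: 0.0365
finger_force: 60.1
```

Call:
send_rows --plan '[[[0,0,0.03,0,-0.6],[0,0,0.06,0,-0.6],[0,0,0.09,0,-0.6],[0,0,0.11,0,-0.6],[0,0,0.13,0,-0.6]]]'

```text
clock: 16.08
tcp_pos: [0.6415, 0.1162, 0.1209]
orientation: [0.215, 0.977, 0.0, 0.001]
force: [1.2, -0.7, 0.9]
grip_width: 0.0361
finger_force: 60.2
```

Call:
send_rows --plan '[[[0,0,0.01,0,-0.6],[0,0,0.02,0,-0.6],[0,0,0.02,0,-0.6],[0,0,0.02,0,-0.6]]]'

```text
clock: 16.58
tcp_pos: [0.6407, 0.1165, 0.1165]
orientation: [0.215, 0.977, 0.0, -0.0]
force: [0.6, -0.0, -0.9]
grip_width: 0.0362
finger_force: 60.2
```

Call:
send_rows --plan '[[[0,0,0.007,0,-0.6],[0,0,0.014,0,-0.6],[0,0,0.02,0,-0.6],[0,0,0.02,0,-0.6]]]'

```text
clock: 17.08
tcp_pos: [0.6409, 0.1163, 0.1127]
orientation: [0.215, 0.977, -0.0, 0.0]
force: [1.9, -1.8, 1.9]
grip_width: 0.0359
finger_force: 60.3
```

Call:
send_rows --plan '[[[0,0,0.005,0,-0.6],[0,0,0.005,0,-0.6]]]'

```text
clock: 17.32
tcp_pos: [0.6412, 0.1162, 0.1126]
orientation: [0.215, 0.977, -0.0, 0.0]
force: [1.0, -1.9, 6.0]
grip_width: 0.0361
finger_force: 60.7
```

Call:
send_rows --plan '[[[0,0,0,0,0.2],[0,0,0,0,0.2],[0,0,0,0,0.2],[0,0,-0.1,0,0.2],[0,0,-0.3,0,0.2]]]'

```text
clock: 17.95
tcp_pos: [0.6391, 0.1163, 0.1708]
orientation: [0.215, 0.977, -0.001, -0.002]
force: [1.2, 1.3, 0.3]
grip_width: 0.0509
finger_force: 0.0
```

Call:
send_rows --plan '[[[0,0,-0.3,0,0.2],[0.3,0,-0.3,0,0],[0.6,0,-0.3,0,-1],[0.9,-0.3,-0.3,0,-1],[1,-0.6,-0.3,0,-1]]]'

```text
clock: 18.58
tcp_pos: [0.4236, 0.1056, 0.2328]
orientation: [0.213, 0.977, 0.0, 0.001]
force: [1.2, -2.0, 1.2]
grip_width: -0.0005
finger_force: 0.0
```

```bash
python3 - <<'E'
from h import *
go()
fs=manip.grab_frame("scene");ft=manip.grab_frame("top")
a=cv2.resize(fs["img"][160:260,240:330],None,fx=4,fy=4,interpolation=cv2.INTER_CUBIC)
b=cv2.resize(ft["img"][130:230,190:280],None,fx=4,fy=4,interpolation=cv2.INTER_CUBIC)
save("n2.png",np.hstack([a,b]))
print((proj(fs,(.641,.113,.133))[0]+.5-(240,160))*4,(proj(ft,(.641,.113,.133))[0]+.5-(190,130))*4+(360,0))
E
```

```text
t 18.575 tcp [0.4236 0.1056 0.2328] F [ 1.2 -2.   1.2] w -0.0005 ff 0.0 yt [0.416 0.909 0.001]
[187.76986631 179.76205888] [540.3078506  134.14991951]
```

View pics/n2.png

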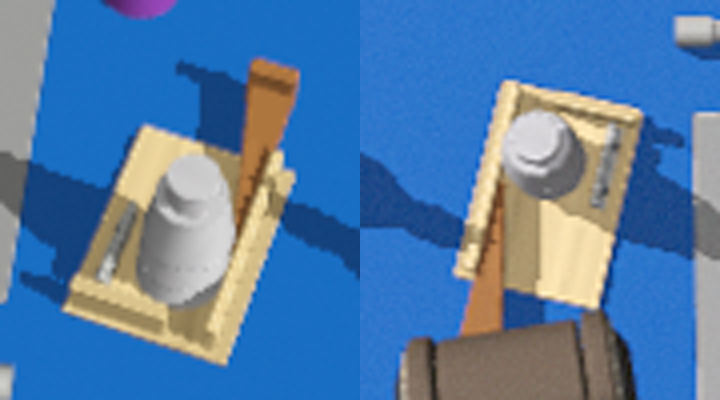

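```bash
python3 - <<'E'
from h import *
fs=manip.grab_frame("scene");ft=manip.grab_frame("top")
S=lambda u,v,z:atz(fs,(240+u/4-.5,160+v/4-.5),z)
T=lambda u,v,z:atz(ft,(190+(u-360)/4-.5,130+v/4-.5),z)
def yaw(a,b): d=b-a; return np.degrees(np.arctan2(d[1],d[0]))
print("head back",S(258,58,.0485),S(299,70,.0485),"front",S(251,78,.0485),S(294,92,.0485))
I=lambda u,v,z:atz(ft,(195+u/4-.5,135+v/4-.5),z)
print("top butt",I(97,336,.0485),I(97,336,.0065), I(75,330,.0485),I(121,342,.0485))
print("yaws",yaw(T(600,305,.006),T(640,108,.036)),yaw(T(457,272,.036),T(508,82,.036)),yaw(S(145,125,.006),S(68,290,.036)),yaw(S(285,178,.036),S(240,325,.036)) )
print("end wall yaw",yaw(S(75,290,.036),S(165,318,.036)),yaw(T(510,82,.036),T(640,110,.036)))
E
```

```text
head back [0.46761784 0.15840597 0.0485    ] [0.47545917 0.19057776 0.0485    ] front [0.48748132 0.15415074 0.0485    ] [0.49687709 0.18769701 0.0485    ]
top butt [0.47154751 0.17215491 0.0485    ] [0.4740934  0.17618031 0.0065    ] [0.47679392 0.19034029 0.0485    ] [0.46628145 0.15233753 0.0485    ]
yaws -12.677397316035085 -15.254504721281661 -13.367932181205525 -11.342635786293322
end wall yaw 77.18388601780339 -103.36961081167311
```

Call:
send_rows --plan '[[[0.14,0.36,0.1,-0.06,-1],[0.14,0.36,0.3,-0.123,-1],[0.14,0.36,0.5,-0.123,-1],[0.14,0.36,0.6,-0.123,-1],[0.14,0.36,0.65,-0.123,-1]]]'

```text
clock: 19.4
tcp_pos: [0.4313, 0.183, 0.1009]
orientation: [0.119, 0.993, 0.0, 0.0]
force: [-0.1, -0.0, 0.5]
grip_width: -0.0
finger_force: 0.0
```

```bash
python3 -c "
from h import *
go((.428,.183,.022),(.459,.176,.022),(.4715,.173,.022))"
```

```text
t 19.4 tcp [0.4313 0.183  0.1009] F [-0.1 -0.   0.5] w -0.0 ff 0.0 yt [0.237 0.972 0.   ]
 to (0.428, 0.183, 0.022) shares [ 0.016 -0.004  0.394]
 to (0.459, 0.176, 0.022) shares [-0.143 -0.001  0.394]
 to (0.4715, 0.173, 0.022) shares [-0.207 -0.001  0.394]
```

Descend, then creep forward.

Call:
send_rows --plan '[[[0.016,-0.003,0.15,0,-1],[0.016,-0.003,0.3,0,-1],[0.016,-0.003,0.36,0,-1],[0.016,-0.003,0.39,0,-1],[0.016,-0.003,0.39,0,-1]]]'

```text
clock: 20.02
tcp_pos: [0.4277, 0.1826, 0.024]
orientation: [0.12, 0.993, 0.0, 0.001]
force: [-0.4, -0.1, 0.7]
grip_width: 0.0002
finger_force: 0.0
```

Call:
send_rows --plan '[[[-0.04,0,0,0,-1],[-0.08,0,0,0,-1],[-0.12,0,0,0,-1],[-0.15,0,0,0,-1],[-0.18,0,0,0,-1]]]'

```text
clock: 20.65
tcp_pos: [0.4616, 0.1736, 0.0234]
orientation: [0.12, 0.993, -0.0, -0.001]
force: [-2.3, 0.7, 1.9]
grip_width: -0.0001
finger_force: 1.1
```

Call:
send_rows --plan '[[[-0.02,0,0,0,-1],[-0.04,0,0,0,-1],[-0.06,0,0,0,-1],[-0.08,0,0,0,-1],[-0.1,0,0,0,-1]]]'

```text
clock: 21.28
tcp_pos: [0.4808, 0.1688, 0.0233]
orientation: [0.119, 0.993, -0.0, -0.001]
force: [-3.2, 0.1, 1.2]
grip_width: -0.0002
finger_force: 1.3
```

Call:
send_rows --plan '[[[-0.015,0,0,0,-1],[-0.03,0,0,0,-1],[-0.03,0,0,0,-1]]]'

```text
clock: 21.65
tcp_pos: [0.4873, 0.1675, 0.0234]
orientation: [0.12, 0.993, 0.0, 0.0]
force: [-1.2, -0.1, 0.3]
grip_width: -0.0003
finger_force: 0.7
```

Call:
send_rows --plan '[[[-0.01,0,0,0,-1],[-0.02,0,0,0,-1],[-0.03,0,0,0,-1]]]'

```text
clock: 22.02
tcp_pos: [0.4927, 0.1661, 0.0234]
orientation: [0.119, 0.993, -0.0, -0.0]
force: [-3.1, -0.1, 0.2]
grip_width: -0.0001
finger_force: 1.3
```

Call:
send_rows --plan '[[[-0.01,0,0,0,-1],[-0.02,0,0,0,-1],[-0.03,0,0,0,-1]]]'

```text
clock: 22.4
tcp_pos: [0.4986, 0.1647, 0.0234]
orientation: [0.12, 0.993, -0.0, -0.0]
force: [-2.8, -1.0, -0.9]
grip_width: -0.0002
finger_force: 1.3
```

Call:
send_rows --plan '[[[-0.01,0,0,0,-1],[-0.02,0,0,0,-1],[-0.03,0,0,0,-1]]]'

```text
clock: 22.78
tcp_pos: [0.5044, 0.1632, 0.0234]
orientation: [0.12, 0.993, -0.0, -0.0]
force: [-3.5, -1.6, -0.6]
grip_width: 0.0001
finger_force: 1.3
```

Call:
send_rows --plan '[[[-0.01,0,0,0,-1],[-0.02,0,0,0,-1],[-0.03,0,0,0,-1]]]'

```text
clock: 23.15
tcp_pos: [0.5104, 0.1619, 0.0234]
orientation: [0.119, 0.993, -0.0, -0.0]
force: [-3.4, -1.3, -0.7]
grip_width: -0.0001
finger_force: 1.3
```

Call:
send_rows --plan '[[[-0.01,0,0,0,-1],[-0.02,0,0,0,-1],[-0.03,0,0,0,-1]]]'

```text
clock: 23.52
tcp_pos: [0.5162, 0.1605, 0.0235]
orientation: [0.12, 0.993, -0.0, -0.0]
force: [-3.3, -1.6, -0.9]
grip_width: -0.0
finger_force: 1.3
```

Call:
send_rows --plan '[[[-0.01,0,0,0,-1],[-0.02,0,0,0,-1],[-0.03,0,0,0,-1]]]'

```text
clock: 23.9
tcp_pos: [0.522, 0.159, 0.0235]
orientation: [0.12, 0.993, -0.0, -0.0]
force: [-2.3, -0.9, -1.2]
grip_width: 0.0003
finger_force: 1.3
```

Call:
send_rows --plan '[[[-0.01,0,0,0,-1],[-0.02,0,0,0,-1],[-0.03,0,0,0,-1]]]'

```text
clock: 24.28
tcp_pos: [0.5279, 0.1576, 0.0235]
orientation: [0.12, 0.993, 0.0, 0.0]
force: [-3.3, -2.0, -1.3]
grip_width: -0.0
finger_force: 1.3
```

Call:
send_rows --plan '[[[-0.01,0,0,0,-1],[-0.02,0,0,0,-1],[-0.03,0,0,0,-1]]]'

```text
clock: 24.65
tcp_pos: [0.5326, 0.1564, 0.0235]
orientation: [0.12, 0.993, -0.0, -0.001]
force: [-6.4, 1.0, 3.3]
grip_width: -0.0001
finger_force: 3.4
```

Call:
send_rows --plan '[[[-0.005,0,0,0,-1],[-0.005,0,0,0,-1]]]'

```text
clock: 24.9
tcp_pos: [0.533, 0.1563, 0.0235]
orientation: [0.12, 0.993, -0.0, -0.002]
force: [-7.5, 0.0, 2.8]
grip_width: 0.0003
finger_force: 3.4
```

Call:
send_rows --plan '[[[-0.01,0,0,0,-1],[-0.01,0,0,0,-1]]]'

```text
clock: 25.15
tcp_pos: [0.5342, 0.156, 0.0235]
orientation: [0.12, 0.993, -0.0, -0.003]
force: [-8.4, 1.2, 5.5]
grip_width: -0.0002
finger_force: 4.2
```

Call:
send_rows --plan '[[[-0.01,0,0,0,-1],[-0.015,0,0,0,-1],[-0.015,0,0,0,-1]]]'

```text
clock: 25.52
tcp_pos: [0.5355, 0.1557, 0.0234]
orientation: [0.12, 0.993, -0.0, -0.004]
force: [-12.5, 2.2, 9.3]
grip_width: 0.0
finger_force: 6.1
```

Call:
send_rows --plan '[[[-0.01,0,0,0,-1],[-0.015,0,0,0,-1],[-0.015,0,0,0,-1]]]'

```text
clock: 25.9
tcp_pos: [0.5368, 0.1554, 0.0235]
orientation: [0.12, 0.993, -0.0, -0.006]
force: [-15.4, 4.4, 12.5]
grip_width: 0.0002
finger_force: 8.0
```

Call:
send_rows --plan '[[[-0.01,0,0,0,-1],[-0.015,0,0,0,-1],[-0.015,0,0,0,-1],[-0.015,0,0,0,-1]]]'

```text
clock: 26.4
tcp_pos: [0.5382, 0.155, 0.0234]
orientation: [0.12, 0.993, -0.0, -0.008]
force: [-17.6, 4.6, 15.5]
grip_width: -0.0002
finger_force: 9.5
```

Call:
send_rows --plan '[[[-0.01,0,0,0,-1],[-0.015,0,0,0,-1],[-0.015,0,0,0,-1],[-0.015,0,0,0,-1]]]'

```text
clock: 26.9
tcp_pos: [0.5394, 0.1547, 0.0232]
orientation: [0.12, 0.993, -0.0, -0.01]
force: [-21.4, 5.9, 18.5]
grip_width: -0.0002
finger_force: 11.4
```

Call:
send_rows --plan '[[[0.03,0,0,0,-1],[0.08,0,0,0,-1],[0.15,0,0,0,-1],[0.25,0,0,0,-1],[0.35,0,-0.2,0,-1]]]'

```text
clock: 27.52
tcp_pos: [0.4772, 0.1688, 0.0614]
orientation: [0.12, 0.993, -0.001, -0.003]
force: [1.3, 0.9, 0.9]
grip_width: -0.0001
finger_force: 0.0
```

Call:
send_rows --plan '[[[0,0,-0.3,0,-1],[0.2,-0.3,-0.6,0,-1],[0.5,-0.8,-0.7,0,-1],[0.5,-0.8,-0.7,0,-1],[0.5,-0.8,-0.7,0,-1]]]'

```text
clock: 28.15
tcp_pos: [0.3439, 0.0363, 0.2044]
orientation: [0.12, 0.993, -0.0, 0.002]
force: [0.5, 0.1, -0.1]
grip_width: -0.0001
finger_force: 0.0
```

```bash
python3 - <<'E'
from h import *
go()
fs=manip.grab_frame("scene");ft=manip.grab_frame("top")
a=cv2.resize(fs["img"][160:260,240:330],None,fx=4,fy=4,interpolation=cv2.INTER_CUBIC)
b=cv2.resize(ft["img"][130:230,190:280],None,fx=4,fy=4,interpolation=cv2.INTER_CUBIC)
save("w.png",np.hstack([a,b]))
E
```

```text
t 28.15 tcp [0.3439 0.0363 0.2044] F [ 0.5  0.1 -0.1] w -0.0001 ff 0.0 yt [0.239 0.971 0.   ]
```

View pics/w.png

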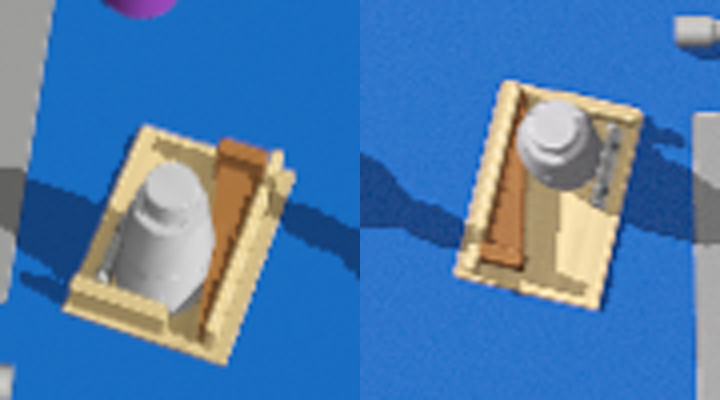

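The stack is intact against the fence and end wall (top crop 557,135), and the wedge is driven in beside it with its butt at (500,262). It held at 21 N, so I'm handing in.

```bash
python3 -c "
from h import *
print(manip.finish_job())"
```

```text
the job is handed in; nothing more can be done
None
```

Both silver cups are nested over the cup in the carrier, the wedge was pushed in to about 21 N until it clamped the stack, then let go, and the job was handed in at about 28 s; the judge's verdict was not shown.

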